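Wind on the green stop-motion camera

TASK

The frame of the clay jug has just been shot on the green film camera, so wind its film on: swing the film-advance lever on its top all the way round to its stop, then let go so that the lever springs back home. Leave the lever of the red camera alone.

Things in the scene. Friction and masses are not known exactly. Their poses are not given: they have to be found in the camera images.
- green_pivot (a point): On the turning axis of the lever, level with the flat top (116 mm above the table) of the green film camera: dark green covering, pale silver top and bottom, 140 mm wide, 36 mm deep, on a round foot of the same green fixed to the table. x points out of the lens, y to the left as seen from behind the camera, z up. The pivot lies 47 mm right (-y) of the camera's middle, midway front to back.
- green_lever_tip (a point): Centre of the top end of the black thumb post on the green camera's lever; moves with it. Post: upright pin 12 mm across, 50 mm from the axis, top 34 mm above the camera's top. Its upper 23 mm stand free above the flat 10 mm wide lever bar, to be pushed sideways. Hub on the axis: 25 mm across, 14 mm high; other fittings on the camera's top at most 9 mm high.
- green_lever (a joint): Lever angle, rad. 0: home, lever pointing to the camera's back and slightly right (from the pivot along -0.94 x, -0.34 y of its axes). Grows as the lever turns counter-clockwise seen from above, from the back round by the camera's right side, to a firm stop at 1.30. A spring drives it home from anywhere (about 1 N at the post at home, 2.6 N at the stop) in about a second.
- red_lever (a joint): The same angle for the lever of the red camera, which is to stay home (0). That camera is alike but dark red; it stands left or right of the green one, at least 0.26 m away (middle to middle), also fixed. Nothing on either camera is higher than 150 mm above the table.
Things that resemble listed ones, but are neither listed nor needed, are in the scene too. Leave any blue look-alike of the part that bears green_pivot alone. Leave any purple look-alike of the part that bears red_lever alone.

How it is judged (in metres and radians):
On the way, in this order (a step that is already met when the one before it is completed fails the run):
1. the green camera's lever is swung to its stop (value of joint green_lever above 1.12 rad), for 0.15 s.
2. the green camera's lever has been let back home (value of joint green_lever below 0.1 rad), for 0.2 s.
At the end, for the whole second after the job is handed in: After a stroke to the stop (within 0.18 rad, 10 degrees, of 1.30), the green camera's lever is back home (within 0.1 rad of 0) and the red camera's lever is home too (within 0.1 rad) (value of joint each of green_lever, red_lever below 0.1 rad); the robot touches nothing.
It fails at once if the red camera's lever was swung by more than 0.2 rad (value of joint red_lever above 0.2 rad).
It also fails if it takes over 35 s, if anything falls off the work surface, if the arm or the gripper's body presses on something with over 40 N, if the wrist force passes 120 N, or if a joint passes its speed limit or range.

ROBOT

A 6-joint arm with a two-finger parallel gripper is mounted at the origin on a cart in front of the work surface, level with it; the furniture and walls round the work are solid. World frame = base frame: x ahead of the robot, y to its left, z up, the work surface at z = 0. Lengths are in mm, angles in rad, forces in N, time in s.
With the tool pointing down it reaches from about 275 to 1000 mm from the base axis. Payload 8.4 kg.
Tool frame: the origin (TCP) lies on the centre line of the jaws, within the pads' length; the fingertips stand 25 mm ahead of it and the grasp point (between the pads) lies 6 mm ahead of it; y points along the fingers, x is the direction in which the jaws open and shut, and the axes are right-handed (so a half turn about y gives the same grasp; the last joint's range is limited). The gripper opens to 85 mm and grips with 20 to 120 N. Pads are 22 mm wide; open, the fingers measure 114 mm over their backs; the gripper's body (76 mm by 85 mm) begins 54 mm behind the grasp point. The pads swing forward as they close: fully open they stand 13 mm farther back than shut.
Start: joints at [1.344, 0.353, 1.633, -0, 1.155, -0.002], TCP at [139.318, 609.277, 256.281] pointing down, gripper open.
Joint ranges: [-2.63, 2.63], [-0.92, 2.1], [0.06, 2.66], [-1.3, 4.44], [0, 2.69], [-3.02, 3.02]. Speed limits (rad/s): [2.22, 2.22, 2.79, 3.14, 3.14, 3.14].

INTERFACE

Orientations are given as a 3x3 rotation matrix whose columns are the frame's x, y, z axes.
In Python, from plant import robot gives the robot as it stands. The module is installed in compiled form; this text tells all that it offers.
- The arm moves only by the shell command python3 -m pendant 'ROWS' [OPENING] [FORCE]. ROWS is JSON, one flat list of numbers, 6 for each row, row after row: the shift along the world's x, y, z normalised to -1 to 1, where 1 is 15 cm, then the turn, a rotation vector about the world's x, y, z normalised to -1 to 1, where 1 is 45 degrees. A call has 1 to 20 rows; each row is the pose to reach, as a shift and turn from the pose measured when the call began; what a row does not reach only later rows make up. A row lasts 1/8 s, in which the tool goes at most 62.5 mm and 10.7 degrees, less where a joint would pass 70% of its speed; a pose out of reach is approached as far as the arm can. A call with a number of a shift or a turn outside -1 to 1 is refused whole. A call with a gripper value outside its range is refused whole. OPENING is the opening in per cent of the stroke, from 0 (shut) to 100 (fully open), set as the call begins (- or left out, the last holds). The fingers move at their own pace and stop on an object; FORCE is the grip in N (left out, the last holds). Time passes only in rows, so rows that repeat a pose let the fingers close. It gives the time, the measured TCP pose, the force and the opening at its end, in the units of the state.
- robot.observe(): the state, without advancing time (a new reading comes with each control period).
- robot.read_camera(name): name is "side" or "top" or "wrist"; returns a dict with "image" (480x640x3 uint8, blue, green, red), "fx", "fy", "cx", "cy" (pixels), "pose" (4x4, takes a point from camera to world coordinates). Camera axes: x right, y up, looking along -z (the intrinsics and any distortion apply to the point x, -y, -z); pixel columns grow to the right and rows downward; lengths in mm; the calibration is good to about 2 mm. A picture is of the moment at which its call begins. There is no depth.
- robot.close_job(): hands the job in, once; it reports no verdict.
The state is a dict: "time": time; "joint_positions": joint angles; "joint_velocities": joint speeds; "joint_torque": joint torques, N m; "position": TCP position; "ee_rot": TCP orientation; "ft_force": force on the tool from outside, world axes, zero at the start; "wrist_torque": the same for the moment, N m; "gripper_width": finger opening in mm.
Only numpy, scipy, OpenCV 4.12 (cv2) and the standard library are available. Lean on these libraries where they do the work, as an engineer would, in place of code of your own. Each camera call takes 0.05 s, during which the arm holds its last target.

## Working session

There is one attempt and no reset: what is moved stays moved. The work goes in short steps, Python scripts to look and compute and a shell command to move; the robot and the scene stay as the last step left them, time stands still between calls to the robot, and variables do not carry over. Pictures are saved under pics/ and viewed, and the job is handed in when it is done.

```bash
mkdir -p pics; python3 - <<'E'
from plant import robot
import cv2
for n in ("top","side","wrist"):
    c=robot.read_camera(n); cv2.imwrite(f"pics/{n}0.png",c["image"]); print(n,c["fx"],c["fy"],c["cx"],c["cy"],c["pose"].round(3).tolist(),[k for k in c])
s=robot.observe(); print(s["time"],s["position"],s["ee_rot"],s["gripper_width"])
E
```

```text
top 503.0802794192188 503.0802794192188 323.1787971692064 245.85693533024318 [[0.028, 0.998, -0.064, 425.279], [-0.999, 0.027, -0.02, 29.165], [-0.018, 0.065, 0.998, 1357.443], [0.0, 0.0, 0.0, 1.0]] ['image', 'fx', 'fy', 'cx', 'cy', 'pose']
side 467.75351631091706 467.75351631091706 314.57670564090193 240.62188569701195 [[-0.996, 0.048, -0.072, 452.906], [-0.086, -0.634, 0.769, 942.431], [-0.009, 0.772, 0.636, 875.204], [0.0, 0.0, 0.0, 1.0]] ['image', 'fx', 'fy', 'cx', 'cy', 'pose']
wrist 368.7999751769927 368.7999751769927 324.08548687279506 237.3882450289482 [[0.222, -0.927, -0.302, 62.289], [0.975, 0.211, 0.07, 627.545], [-0.001, -0.31, 0.951, 373.962], [0.0, 0.0, 0.0, 1.0]] ['image', 'fx', 'fy', 'cx', 'cy', 'pose']
0.15 [139.26386089 608.93739748 255.73098298] [[ 2.22930293e-01 -2.29101445e-04 -9.74834361e-01]
 [ 9.74833810e-01 -1.03671540e-03  2.22930411e-01]
 [-1.06169948e-03 -9.99999436e-01 -7.77943464e-06]] 85.42285271295526
```

View pics/top0.png

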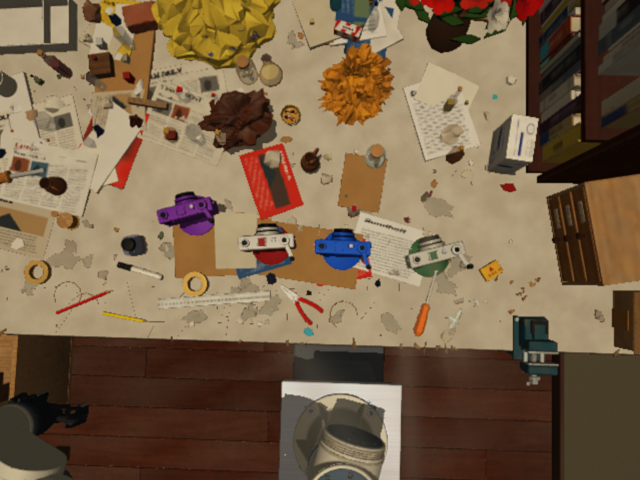

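View pics/side0.png

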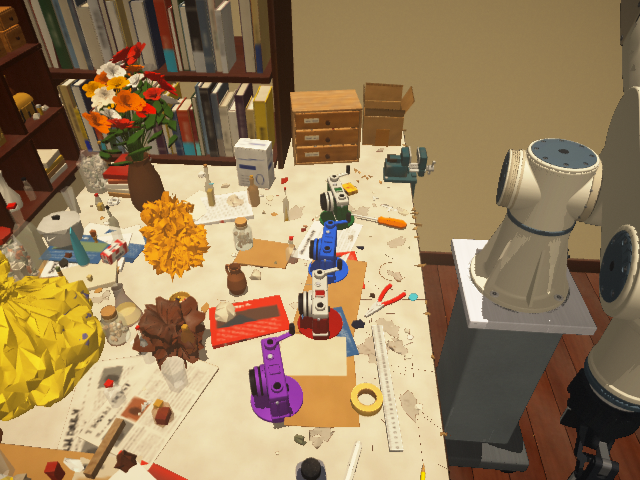

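The candidates in the top view are purple (187,212), red (267,242), blue (342,248) and green (437,254). The green one, with its pale silver top, fits. I'll enlarge it to confirm.

```bash
python3 - <<'E'
import cv2,numpy as np
t=cv2.imread("pics/top0.png")[220:290,395:495]; s=cv2.imread("pics/side0.png")[155:245,290:390]
a=cv2.resize(t,(400,280),interpolation=cv2.INTER_CUBIC); b=cv2.resize(s,(400,360),interpolation=cv2.INTER_CUBIC)
o=np.zeros((360,800,3),np.uint8); o[:280,:400]=a;o[:,400:]=b; cv2.imwrite("pics/crop0.png",o)
E
```

```text
(no output)
```

View pics/crop0.png

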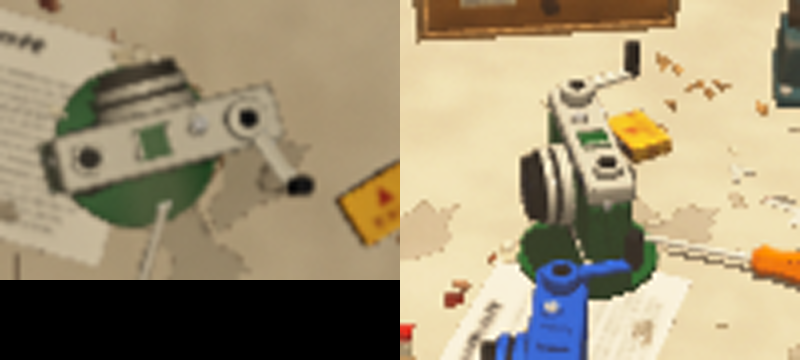

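Confirmed: green covering, silver top, and lens facing away from the robot. In the top view the hub is at about (456.7,250) and the post top at (470,266). In the side view the post top is at about (348,166) and the hub at (334.5,177.5).

```bash
cat > h.py <<'E'
import numpy as np
def ray(c,u,v):
    P=np.array(c["pose"]); d=P[:3,:3]@np.array([(u-c["cx"])/c["fx"],-(v-c["cy"])/c["fy"],-1.]); return P[:3,3],d
def onz(c,u,v,z):
    o,d=ray(c,u,v); return o+d*(z-o[2])/d[2]
def tri(r1,r2):
    A=np.zeros((3,3));b=np.zeros(3)
    for o,d in(r1,r2):
        d=d/np.linalg.norm(d);M=np.eye(3)-np.outer(d,d);A+=M;b+=M@o
    return np.linalg.solve(A,b)
E
python3 - <<'E'
from plant import robot
from h import *
import cv2
t=robot.read_camera("top");s=robot.read_camera("side")
def blob(im,x0,x1,y0,y1,th):
    g=im[y0:y1,x0:x1].max(2)
    m=(g<th).astype(np.uint8)
    n,l,st,ce=cv2.connectedComponentsWithStats(m)
    for i in range(1,n):
        if st[i,4]>4: print(st[i,4],ce[i]+[x0,y0])
print("top dark");blob(t["image"],450,480,240,275,60)
print("side dark");blob(s["image"],325,355,160,185,60)
print("post z150 top",onz(t,470,266,150),"side",onz(s,348,166,150),"tri",tri(ray(t,470,266),ray(s,348,166)))
print("hub z130",onz(t,456.7,249.7,130),onz(s,334.2,177.5,130),tri(ray(t,456.7,249.7),ray(s,334.2,177.5)))
print("rewind", onz(t,395+89/4,220+158/4,125),onz(s,290+205/4,155+162/4,125))
# silver mask
im=t["image"].astype(int); roi=np.zeros(im.shape[:2],bool);roi[225:275,395:480]=1
E
```

```text
top dark
12 [456.5 249. ]
20 [469.45 266.  ]
side dark
18 [347.83333333 168.88888889]
post z150 top [ 464.25194052 -298.08885979  150.        ] side [ 464.33542222 -295.3811516   150.        ] tri [ 464.33902545 -298.60098741  148.11247622]
hub z130 [ 503.6277124 -270.9561613  130.       ] [ 503.76784897 -259.35764621  130.        ] [ 504.25809506 -273.03175947  121.51557201]
rewind [ 477.3413213  -176.57852493  125.        ] [ 478.87155079 -172.30979731  125.        ]
```

Two views agree on post ≈ (464,-298,150) and pivot ≈ (503.6,-271). They are 48 mm apart against the expected 50, and the camera is yawed about 15°. The tool's -z face (0.975,-0.22) already points along the mean push direction, so it needs no turn. I'll travel high with the fingers shut.

```bash
python3 -m pendant '[1,-1,0,0,0,0, 1,-1,0,0,0,0, 1,-1,0,0,0,0, 1,-1,0,0,0,0]' 0 40 && python3 -m pendant '[1,-1,0,0,0,0, 1,-1,0,0,0,0, 1,-1,0,0,0,0, 1,-1,0,0,0,0]'
```

```text
time: 0.75
position: [291.0, 456.7, 255.9]
ee_rot: [[0.225, 0.0, -0.974], [0.974, -0.001, 0.225], [-0.001, -1.0, -0.0]]
ft_force: [0.1, 0.3, 0.2]
gripper_width: 12.3
time: 1.25
position: [442.8, 304.4, 256.0]
ee_rot: [[0.227, 0.001, -0.974], [0.974, -0.001, 0.227], [-0.001, -1.0, -0.001]]
ft_force: [-0.3, -0.1, -1.0]
gripper_width: 0.1
```

```bash
python3 -m pendant '[0,-1,0,0,0,0, 0,-1,0,0,0,0, 0,-1,0,0,0,0]' && python3 -m pendant '[0,-1,0,0,0,0, 0,-1,0,0,0,0, 0,-1,0,0,0,0]' && python3 -m pendant '[0,-1,0,0,0,0, 0,-1,0,0,0,0, 0,-1,0,0,0,0]' && python3 -m pendant '[-0.1,-0.97,0,0,0,0, -0.1,-0.97,0,0,0,0, -0.1,-0.97,0,0,0,0, -0.1,-0.97,0,0,0,0]'
```

```text
time: 1.62
position: [442.3, 151.7, 256.0]
ee_rot: [[0.229, 0.0, -0.973], [0.973, -0.002, 0.229], [-0.002, -1.0, -0.001]]
ft_force: [-0.8, 0.1, -0.0]
gripper_width: 0.0
time: 2.0
position: [441.8, -0.8, 256.1]
ee_rot: [[0.231, 0.0, -0.973], [0.973, -0.003, 0.231], [-0.002, -1.0, -0.001]]
ft_force: [-0.2, -0.5, -0.7]
gripper_width: -0.0
time: 2.38
position: [441.6, -153.6, 256.3]
ee_rot: [[0.233, 0.001, -0.972], [0.972, -0.003, 0.233], [-0.003, -1.0, -0.002]]
ft_force: [-0.5, 0.8, -0.6]
gripper_width: 0.1
time: 2.88
position: [426.1, -300.5, 256.0]
ee_rot: [[0.236, 0.001, -0.972], [0.972, -0.003, 0.236], [-0.003, -1.0, -0.001]]
ft_force: [0.1, 1.8, 0.0]
gripper_width: 0.4
```

```bash
python3 - <<'E'
from plant import robot
from h import *
import cv2
c={n:robot.read_camera(n) for n in("top","side","wrist")}
cv2.imwrite("pics/wrist1.png",c["wrist"]["image"])
t=c["top"]["image"][200:300,380:520]; s=c["side"]["image"][120:245,280:420]
o=np.zeros((560,800,3),np.uint8)
o[:286,:400]=cv2.resize(t,(400,286)); o[:357,400:]=cv2.resize(s,(400,357)); cv2.imwrite("pics/crop1.png",o)
print(robot.observe()["position"])
w=c["wrist"];P=np.linalg.inv(w["pose"])
for X in([464,-298,150],[503.6,-271,130]):
    q=P@np.array(X+[1.]);print(w["cx"]+w["fx"]*q[0]/-q[2],w["cy"]-w["fy"]*q[1]/-q[2])
E
```

```text
[ 426.52513244 -298.10414066  256.11554749]
336.7911063110354 296.95011654118673
382.5854151614949 323.134233994124
```

View pics/wrist1.png

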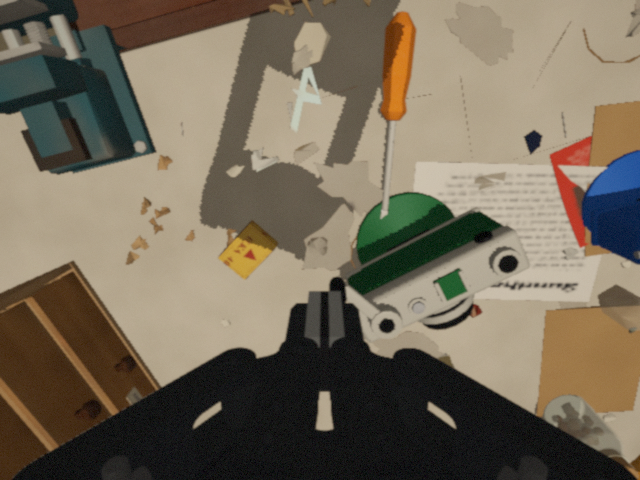

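View pics/crop1.png

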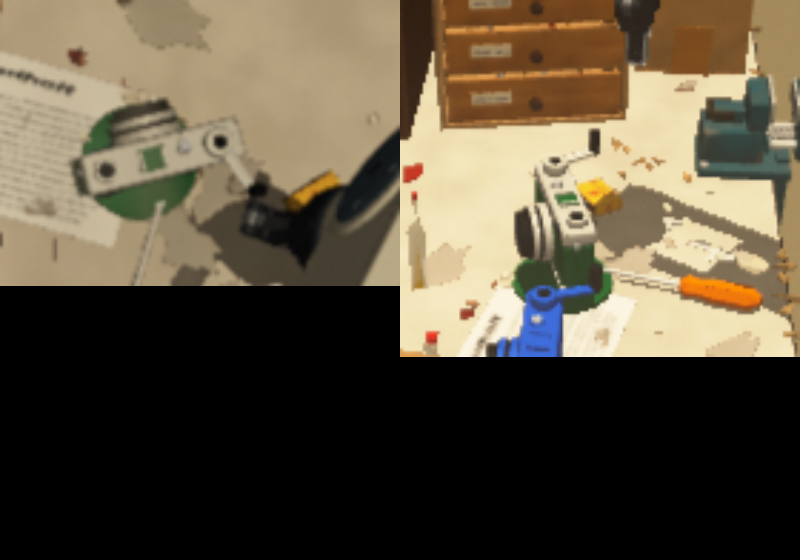

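In the wrist view the post top is at about (337,288) and the hub at (386,324). My predictions were (337,297) and (383,323), so they fit. The closed fingers are on the post's back side, so I'll lower to TCP z ≈ 158.

```bash
python3 -m pendant '[-0.02,0.05,-0.3,0,0,0, -0.02,0.05,-0.65,0,0,0, -0.02,0.05,-0.65,0,0,0, -0.02,0.05,-0.65,0,0,0]'
python3 - <<'E'
from plant import robot
from h import *
import cv2
c={n:robot.read_camera(n) for n in("top","side","wrist")}
s=c["side"]["image"][140:210,300:400]
o=np.zeros((600,800,3),np.uint8)
o[:280,:400]=cv2.resize(s,(400,280),interpolation=cv2.INTER_CUBIC)
o[:280,400:]=cv2.resize(c["top"]["image"][225:295,415:515],(400,280),interpolation=cv2.INTER_CUBIC)
o[290:600,:]=cv2.resize(c["wrist"]["image"],(800,600))[200:510]; cv2.imwrite("pics/crop2.png",o)
x=robot.observe();print(x["position"],x["ft_force"])
E
```

```text
time: 3.52
position: [424.5, -290.5, 160.1]
ee_rot: [[0.232, 0.002, -0.973], [0.973, -0.003, 0.232], [-0.003, -1.0, -0.002]]
ft_force: [0.1, 0.4, 0.2]
gripper_width: -0.3
[ 424.70338802 -291.20024934  160.67569823] [-0.14182163  0.91194334  0.80169528]
```

View pics/crop2.png

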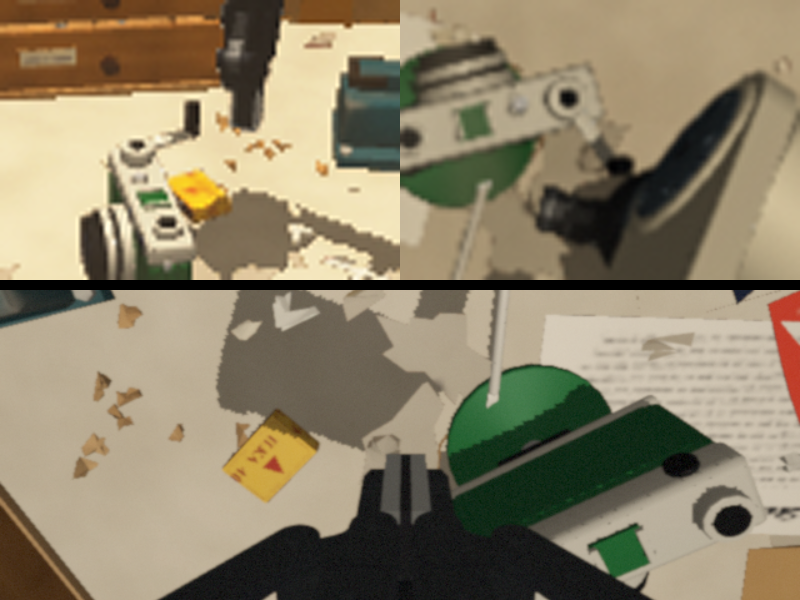

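The fingertips are level with the upper half of the post, with a gap behind it. I'll push along the arc, stopping just short of the stop first.

```bash
python3 -m pendant '[0.06,-0.01,-0.02,0,0,0, 0.14,-0.03,-0.02,0,0,0, 0.18,-0.07,-0.02,0,0,0, 0.22,-0.11,-0.02,0,0,0, 0.28,-0.14,-0.02,0,0,0, 0.33,-0.16,-0.02,0,0,0, 0.37,-0.17,-0.02,0,0,0, 0.42,-0.17,-0.02,0,0,0, 0.45,-0.17,-0.02,0,0,0, 0.48,-0.17,-0.02,0,0,0, 0.48,-0.17,-0.02,0,0,0]'
python3 - <<'E'
from plant import robot
from h import *
import cv2
c={n:robot.read_camera(n) for n in("top","side","wrist")}
s=c["side"]["image"][140:210,300:400]
o=np.zeros((600,800,3),np.uint8)
o[:280,:400]=cv2.resize(s,(400,280),interpolation=cv2.INTER_CUBIC)
o[:280,400:]=cv2.resize(c["top"]["image"][225:295,415:515],(400,280),interpolation=cv2.INTER_CUBIC)
o[290:600,:]=cv2.resize(c["wrist"]["image"],(800,600))[200:510]; cv2.imwrite("pics/crop3.png",o)
x=robot.observe();print(x["position"],x["ft_force"])
E
```

```text
time: 5.05
position: [497.0, -316.5, 157.6]
ee_rot: [[0.232, 0.003, -0.973], [0.973, -0.004, 0.232], [-0.003, -1.0, -0.004]]
ft_force: [-1.9, -0.6, -0.0]
gripper_width: -0.5
[ 496.56814902 -316.57136896  157.64633162] [-2.21177187  0.04527114 -0.16892208]
```

View pics/crop3.png

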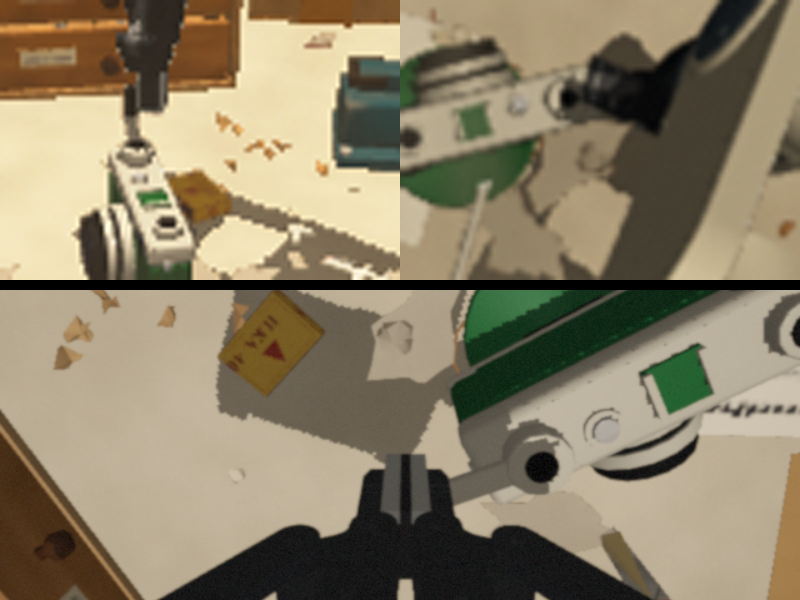

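The post is now ahead of the fingers, at side crop (130,100), with 2.2 N of spring force. Next I'll inch to the stop and hold.

```bash
python3 -m pendant '[0.03,0.005,0,0,0,0, 0.05,0.01,0,0,0,0, 0.05,0.01,0,0,0,0]'; python3 -m pendant '[0.02,0.007,0,0,0,0, 0.02,0.007,0,0,0,0]'
```

```text
time: 5.58
position: [504.4, -315.0, 157.7]
ee_rot: [[0.232, 0.003, -0.973], [0.973, -0.004, 0.232], [-0.003, -1.0, -0.004]]
ft_force: [-2.2, -1.0, -0.7]
gripper_width: -0.3
time: 5.82
position: [506.8, -313.9, 157.5]
ee_rot: [[0.232, 0.002, -0.973], [0.973, -0.004, 0.232], [-0.004, -1.0, -0.003]]
ft_force: [-5.8, -0.5, -0.5]
gripper_width: -0.1
```

```bash
python3 -m pendant '[0.01,0.003,0,0,0,0, 0.01,0.003,0,0,0,0, 0.01,0.003,0,0,0,0]'
python3 - <<'E'
from plant import robot
from h import *
import cv2
c={n:robot.read_camera(n) for n in("top","side","wrist")}
s=c["side"]["image"][140:210,300:400]
o=np.zeros((600,800,3),np.uint8)
o[:280,:400]=cv2.resize(s,(400,280),interpolation=cv2.INTER_CUBIC)
o[:280,400:]=cv2.resize(c["top"]["image"][225:295,415:515],(400,280),interpolation=cv2.INTER_CUBIC)
o[290:600,:]=cv2.resize(c["wrist"]["image"],(800,600))[200:510]; cv2.imwrite("pics/crop4.png",o)
x=robot.observe();print(x["position"],x["ft_force"],onz(c["side"],300+130/4,140+88/4,150))
E
```

```text
time: 6.2
position: [507.2, -313.3, 157.3]
ee_rot: [[0.232, -0.001, -0.973], [0.973, -0.004, 0.232], [-0.004, -1.0, -0.0]]
ft_force: [-7.4, -2.5, 1.9]
gripper_width: -0.1
[ 507.13203618 -313.3438931   157.24081392] [-8.02423168 -0.84560182  1.49709977] [ 512.36836809 -315.90907225  150.        ]
```

View pics/crop4.png

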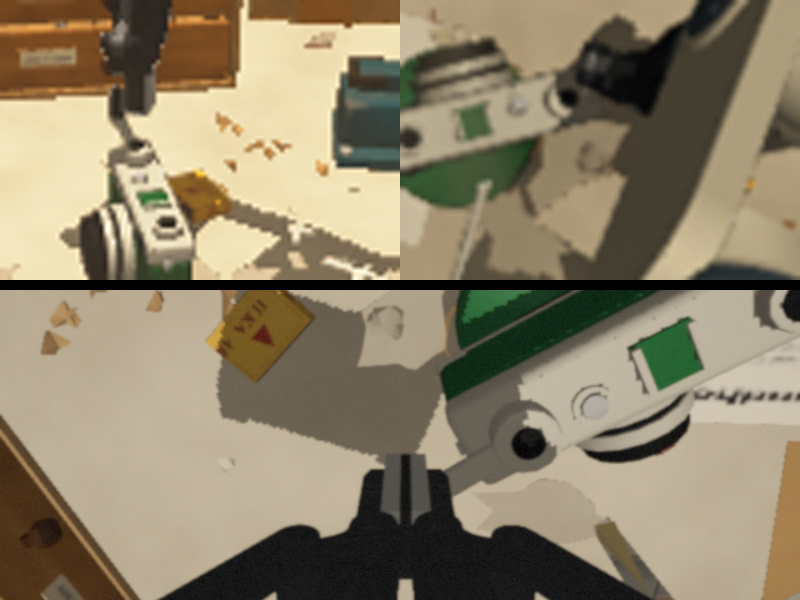

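The stop is reached: force rose to 8 N with almost no motion, and the post is at the predicted place. I'll release by backing along the arc, then clear and lift.

```bash
python3 -m pendant '[-0.1,-0.02,0,0,0,0, -0.22,-0.01,0,0,0,0, -0.33,0.04,0,0,0,0, -0.41,0.11,0,0,0,0, -0.5,0.13,0,0,0,0, -0.62,0.15,0,0,0,0, -0.62,0.15,0,0,0,0]' && python3 -m pendant '[0,0,0.4,0,0,0, 0,0,0.8,0,0,0, 0,0,0.8,0,0,0, -0.4,0,0.8,0,0,0, -0.7,0,0.8,0,0,0, -0.7,0,0.8,0,0,0, -0.7,0,0.8,0,0,0, -0.7,0,0.8,0,0,0]'
python3 - <<'E'
from plant import robot
from h import *
import cv2
c={n:robot.read_camera(n) for n in("top","side","wrist")}
o=np.zeros((600,800,3),np.uint8)
o[:280,:400]=cv2.resize(c["side"]["image"][140:210,300:400],(400,280),interpolation=cv2.INTER_CUBIC)
o[:280,400:]=cv2.resize(c["top"]["image"][225:295,415:515],(400,280),interpolation=cv2.INTER_CUBIC)
o[290:590,:400]=cv2.resize(c["side"]["image"][250:350,270:400],(400,300),interpolation=cv2.INTER_CUBIC)
o[290:590,400:]=cv2.resize(c["top"]["image"][215:275,227:307],(400,300),interpolation=cv2.INTER_CUBIC)
cv2.imwrite("pics/crop5.png",o)
def blob(im,x0,x1,y0,y1,th):
    m=(im[y0:y1,x0:x1].max(2)<th).astype(np.uint8)
    n,l,st,ce=cv2.connectedComponentsWithStats(m)
    for i in range(1,n):
        if st[i,4]>4: print(st[i,4],ce[i]+[x0,y0])
blob(c["top"]["image"],450,480,240,275,60);blob(c["side"]["image"],325,355,160,185,60)
x=robot.observe();print(x["time"],x["position"],x["ft_force"])
E
```

```text
time: 7.22
position: [412.9, -290.6, 157.3]
ee_rot: [[0.233, -0.001, -0.973], [0.973, -0.003, 0.233], [-0.004, -1.0, 0.0]]
ft_force: [0.3, 0.3, -0.3]
gripper_width: 0.2
time: 8.22
position: [308.8, -290.8, 277.2]
ee_rot: [[0.232, -0.001, -0.973], [0.973, -0.003, 0.232], [-0.004, -1.0, 0.0]]
ft_force: [0.1, 0.5, 0.1]
gripper_width: 0.1
11 [456.63636364 248.90909091]
20 [469.45 266.  ]
17 [347.88235294 169.05882353]
8.375 [ 308.4990873  -290.59374927  277.08501418] [ 0.07850218 -0.23781946  0.17073575]
```

View pics/crop5.png

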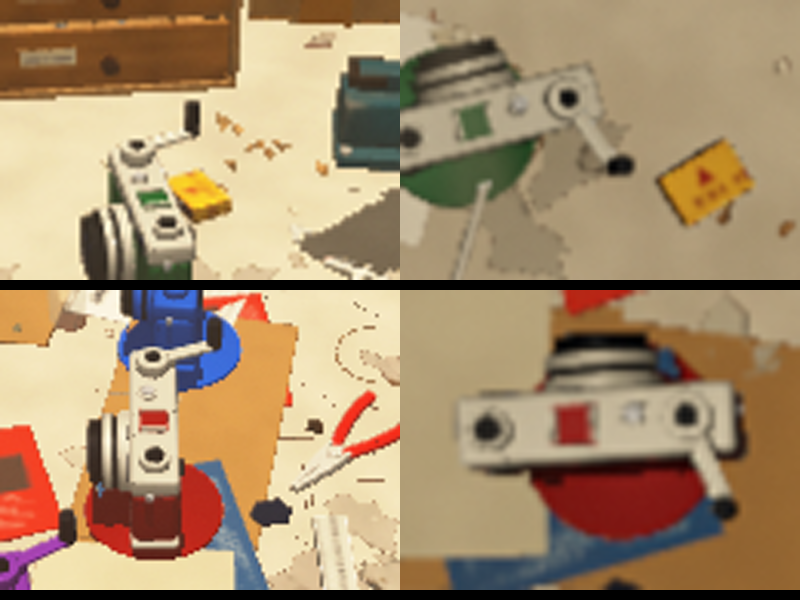

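```bash
python3 - <<'E'
from plant import robot
from h import *
s=robot.read_camera("side")
p=onz(s,300+116/4,140+90/4,150); d=p-[503.6,-271,150]
print("stop post",p,np.linalg.norm(d),"angle from home",np.arctan2(d[1],d[0])-np.arctan2(-27.,-39.5))
robot.close_job()
E
```

```text
stop post [ 522.86829185 -312.13341301  150.        ] 45.42273369236098 angle from home 1.4092775467444576
the job is handed in; nothing more can be done
```

I swung the green camera's film-advance lever to its stop, held it there, and let it return home. I then lifted the arm clear and handed the job in at about 8.4 s of the 35 s allowed.

- **At the stop:** the force rose from 2 N to 8 N with almost no further motion, where the stop was predicted. A rough side-view estimate put the lever at 1.41 rad, against a real stop of 1.30. That estimate is coarse: it gave the post 45 mm from the axis instead of 50. It is still well above the 1.12 rad needed.
- **Back home:** in the top view the post returned to exactly its starting pixel (469.5, 266). In the side view it was within 0.2 px.
- **Red camera:** its lever looked home in the last crop, and I never went near it or the blue and purple look-alikes at working height.
- **Robot:** the wrist force was about 0 N at the end, so it was touching nothing.

No check failed. The only disagreement was the rough stop-angle estimate.

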